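# Find the softest seat spring and mark it

## Task

Three seat pads on hidden springs stand in a row on the test board. With the fingertips, going from the robot's left to its right, press each pad about half way down and let it come up again, to feel which is the softest; then push the folding tag of the softest one down flat to mark it as the chosen spring. Leave the other two tags raised, and do not lift or shift the things around the board.

Things in the scene. Friction and masses are not known exactly. Their poses are not given: they have to be found in the camera images.
- board: Seat-spring test board: plywood, 215 mm along x, 430 along y, 18 thick, fixed on a 3 mm blue cutting mat (600 x 450). Origin: centre of its underside, 3 mm above the table; x away from the robot (within 0.25 rad), y to the robot's left, z up. It carries three seat pads in a row, 140 mm apart, alike but for the springs hidden under them: a soft one, a middling and a hard one, in any order.
- seat_left: The left seat pad as the robot faces the row: round, grey upholstery on a plywood disc, 96 mm across, 34 thick, on a spring inside black rubber bellows. Origin: centre of its underside, at (-45, 140, 52) mm in the board's frame at rest. It moves straight down, 18 mm to its stop, and springs back. Half way down takes about 3.5 N (soft), 7.5 N or 14 N (hard); at the stop 6 to 22 N.
- seat_left_top (a point): Centre of the flat top of the left seat pad, 34 mm above its origin, 89 mm above the table at rest; goes down with it.
- tag_left (a joint): Folding tag belonging to the left seat, on its far side: an aluminium leaf with a paper face, 60 mm wide (y), 55 long, 4 thick, hinged along y at (90, 140, 23) mm in the board's frame, sloping up towards the pad. rad: 0 raised (50 degrees above level), 0.873 flat over the board. Starts at 0 to 0.12. Stiff hinge: 1 to 2 N on the leaf turns it; it stays where it is left.
- tag_left_edge (a point): Middle of the free edge of the left tag, on its upper (paper) face. In the board's frame about (56, 140, 66) mm at joint 0 and (35, 140, 25) mm when flat.
- seat_middle: The middle seat pad as the robot faces the row: round, grey upholstery on a plywood disc, 96 mm across, 34 thick, on a spring inside black rubber bellows. Origin: centre of its underside, at (-45, 0, 52) mm in the board's frame at rest. It moves straight down, 18 mm to its stop, and springs back. Half way down takes about 3.5 N (soft), 7.5 N or 14 N (hard); at the stop 6 to 22 N.
- seat_middle_top (a point): Centre of the flat top of the middle seat pad, 34 mm above its origin, 89 mm above the table at rest; goes down with it.
- tag_middle (a joint): Folding tag belonging to the middle seat, on its far side: an aluminium leaf with a paper face, 60 mm wide (y), 55 long, 4 thick, hinged along y at (90, 0, 23) mm in the board's frame, sloping up towards the pad. rad: 0 raised (50 degrees above level), 0.873 flat over the board. Starts at 0 to 0.12. Stiff hinge: 1 to 2 N on the leaf turns it; it stays where it is left.
- tag_middle_edge (a point): Middle of the free edge of the middle tag, on its upper (paper) face. In the board's frame about (56, 0, 66) mm at joint 0 and (35, 0, 25) mm when flat.
- seat_right: The right seat pad as the robot faces the row: round, grey upholstery on a plywood disc, 96 mm across, 34 thick, on a spring inside black rubber bellows. Origin: centre of its underside, at (-45, -140, 52) mm in the board's frame at rest. It moves straight down, 18 mm to its stop, and springs back. Half way down takes about 3.5 N (soft), 7.5 N or 14 N (hard); at the stop 6 to 22 N.
- seat_right_top (a point): Centre of the flat top of the right seat pad, 34 mm above its origin, 89 mm above the table at rest; goes down with it.
- tag_right (a joint): Folding tag belonging to the right seat, on its far side: an aluminium leaf with a paper face, 60 mm wide (y), 55 long, 4 thick, hinged along y at (90, -140, 23) mm in the board's frame, sloping up towards the pad. rad: 0 raised (50 degrees above level), 0.873 flat over the board. Starts at 0 to 0.12. Stiff hinge: 1 to 2 N on the leaf turns it; it stays where it is left.
- tag_right_edge (a point): Middle of the free edge of the right tag, on its upper (paper) face. In the board's frame about (56, -140, 66) mm at joint 0 and (35, -140, 25) mm when flat.
- bottle: Bystander: amber glass bottle, 60 mm across, 190 tall, standing loose on the mat. Origin: centre of its underside.
- paste_jar: Bystander: small glass paste jar with a white cap, 56 mm across, 65 tall, loose on the mat. Origin: centre of its underside.
- tape_roll: Bystander: roll of brown tape lying flat, 84 mm across, 68 inside, 25 high, loose on the mat. Origin: centre of its underside.

How it is judged:
By the outcome, as a careful person would: the job done as asked, in the order asked, and still so for the second after the job is handed in, with the robot touching nothing.
It also fails if it takes over 51 s, if anything falls off the work surface, if the arm or the gripper's body presses on something with over 40 N, if the wrist force passes 120 N, or if a joint passes its speed limit or range.

## Robot

A 6-joint arm with a two-finger parallel gripper is mounted at the origin on the work surface. World frame = base frame: x ahead of the robot, y to its left, z up, the work surface at z = 0. Lengths are in m, angles in degrees, forces in N, time in s.
With the tool pointing down it reaches from about 0.4 to 0.825 m from the base axis. Payload 7 kg.
Tool frame: the origin (TCP) lies midway between the tips of the shut fingers; the grasp point (between the pads) lies 19 mm behind it; z points along the fingers, y is the line along which they close (so a half turn about z gives the same grasp; the last joint's range is limited). The gripper opens to 88 mm and grips with 3 to 60 N. Pads are 19 mm wide; open, the fingers measure 130 mm over their backs; the gripper's body (78 mm by 193 mm) begins 47 mm behind the grasp point.
Start: joints at [-48.982, 20.546, 0.682, 0, -70.136, -16.507], TCP at [0.28, -0.614, 0.227] pointing down, gripper open.
Joint ranges: [-176.03, 176.03], [-82.01, 121.73], [-58.28, 71.71], [-173.87, 95.51], [-174.79, -0.11], [-173.66, 173.66]. Speed limits (degrees/s): [136.94, 136.94, 172.46, 180, 180, 180].

## Interface

Orientations are given as [roll, pitch, yaw] about the fixed x, y, z axes, in that order (R = Rz(yaw) Ry(pitch) Rx(roll)).
In Python, from plant import r, eyes, workorder gives the robot as it stands.
- The arm moves only by the tool step_arm, never from a script. Its argument "plan" is a list of rows, each a list of 5 numbers: the shift along the tool's x, y, z each as a share of 25 cm, from -1 to 1, then the turn about the tool's z as a share of 60 degrees, from -1 to 1, then the finger opening in mm, from 0 to 87.6. In form: [[x, y, z, turn, jaw], ...]. A call has 1 to 12 rows; each row is the pose to reach, as a shift and turn from the pose commanded when the call began, along the tool's axes at that moment; what a row does not reach only later rows make up. A row lasts 1/12 s, in which the tool goes at most 41.7 mm and 7.16 degrees, less where a joint would pass 70% of its speed; a pose out of reach is approached as far as the arm can. A call with a number of a shift or a turn outside -1 to 1 is refused whole. A call with a gripper value outside its range is refused whole. The fingers move at their own pace and stop on an object; "newtons" is the grip in N (left out, the last holds). Time passes only in rows, so rows that repeat a pose let the fingers close. It gives the time, the measured TCP pose, the force, the opening and the grip force at its end, in the units of the state.
- r.get_state(): the state, without advancing time (a new reading comes with each control period).
- eyes.capture(name): name is "side" or "top"; returns the picture (384x512x3 uint8, red, green, blue); there is no depth.
- eyes.camera_model(name): a dict with "fov_y" (degrees; the focal length in pixels is half the picture's height over the tangent of half this angle, whatever the lens; pixels are square), "cx", "cy" (the principal point, pixels), "world_to_cam" (4x4, takes a point from world to camera coordinates). Camera axes: x right, y up, looking along -z (the intrinsics and any distortion apply to the point x, -y, -z); pixel columns grow to the right and rows downward; lengths in m; the calibration is good to about 2 mm. A picture is of the moment at which its call begins. camera_model takes no time and is no camera call.
- workorder.close_job(): hands the job in; it is judged then, once.
The state is a dict: "time_s": time; "joints": joint angles; "qd": joint speeds; "joint_torque": joint torques, N m; "tcp_pos": TCP position; "eef_rot": TCP orientation; "contact_force": force on the tool from outside, world axes, zero at the start; "moment": the same for the moment, N m; "gripper_width": finger opening in m; "gripper_force": force on a finger pad.
Only numpy, scipy, OpenCV 4.12 (cv2) and the standard library are available. Lean on these libraries where they do the work, as an engineer would, in place of code of your own. Each camera call takes 0.05 s, during which the arm holds its last target. There are 200 camera calls.

## Working session

There is one attempt and no reset: what is moved stays moved. The work goes in short steps, Python scripts to look and compute and a tool call to move; the robot and the scene stay as the last step left them, time stands still between calls to the robot, and variables do not carry over. Pictures are saved under pics/ and viewed, at most 10 in all, crops included, and the job is handed in when it is done.

Besides the shell and the picture viewer there is one more tool, called after "Call:" by a JSON object that holds its "name" and its "arguments", one argument or row to a line. step_arm: Moves the arm, as the interface text tells. Its arguments: {"type":"object","properties":{"plan":{"type":"array"},"newtons":{"type":"number"}},"required":["plan"]}

```bash
mkdir -p pics; ls
python3 - <<'E'
from plant import r, eyes, workorder
import cv2
for n in("top","side"):
    cv2.imwrite(f"pics/{n}0.png",eyes.capture(n)[:,:,::-1]); m=eyes.camera_model(n); print(n,m)
s=r.get_state(); print({k:s[k] for k in("time_s","tcp_pos","eef_rot","contact_force","gripper_width")})
E
```

```text
pics
top {'fov_y': 49.776034801014895, 'cx': 250.92362690217766, 'cy': 188.1962490055391, 'world_to_cam': array([[ 0.0228308 , -0.99917161, -0.03368751,  0.07332257],
       [ 0.99810411,  0.02085402,  0.05790767, -0.55207105],
       [-0.05715718, -0.03494572,  0.9977534 , -0.9947232 ],
       [ 0.        ,  0.        ,  0.        ,  1.        ]])}
side {'fov_y': 51.02055993180704, 'cx': 258.5611605341829, 'cy': 191.9236871561454, 'world_to_cam': array([[-0.83233256, -0.55420556,  0.00887197,  0.47540332],
       [ 0.3487153 , -0.51114154,  0.78557747, -0.2296184 ],
       [-0.43083657,  0.65695549,  0.61869971, -0.83885678],
       [ 0.        ,  0.        ,  0.        ,  1.        ]])}
{'time_s': 0.1, 'tcp_pos': array([ 0.27981193, -0.6137777 ,  0.22570904]), 'eef_rot': array([ 1.79912653e+02, -9.67591083e-03, -1.55494967e+02]), 'contact_force': array([-0.0435631 ,  0.59917523,  0.03301341]), 'gripper_width': 0.08772062713141156}
```

View pics/top0.png

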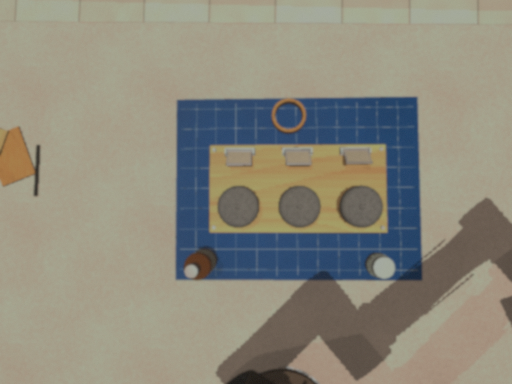

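View pics/side0.png

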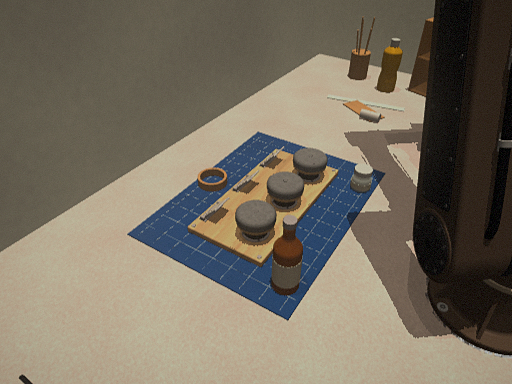

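The top view shows the pads at about (238,206), (299,206) and (361,206), with the tags at (239,158), (298,157) and (357,156). The bottle is at (197,264), the jar at (381,266) and the tape at (289,115). The side view shows all three tags raised and the bottle near the left pad.

```bash
cat > h.py <<'E'
import numpy as np, cv2
from plant import r, eyes, workorder
def ray(n,u,v,z):
    m=eyes.camera_model(n); W=np.array(m["world_to_cam"]); f=192/np.tan(np.radians(m["fov_y"]/2))
    d=W[:3,:3].T@np.array([(u-m["cx"])/f,-(v-m["cy"])/f,-1]); c=-W[:3,:3].T@W[:3,3]
    return c+d*(z-c[2])/d[2]
def proj(n,p):
    m=eyes.camera_model(n); W=np.array(m["world_to_cam"]); f=192/np.tan(np.radians(m["fov_y"]/2))
    q=W[:3,:3]@p+W[:3,3]; return np.array([m["cx"]+f*q[0]/-q[2], m["cy"]+f*q[1]/q[2]])
E
python3 - <<'E'
from h import *
np.set_printoptions(precision=4,suppress=True)
im=cv2.imread("pics/top0.png"); hsv=cv2.cvtColor(im,cv2.COLOR_BGR2HSV)
# board: yellowish region inside the mat
m=((hsv[...,1]<70)&(hsv[...,2]<135)).astype(np.uint8); m[:180]=0;m[235:]=0;m[:,:205]=0;m[:,390:]=0
m=cv2.morphologyEx(m,cv2.MORPH_OPEN,np.ones((5,5),np.uint8))
P=[]
for c in sorted(cv2.findContours(m,0,2)[0],key=lambda c:c[:,0,0].min()):
    if cv2.contourArea(c)<300: continue
    (u,v),R=cv2.minEnclosingCircle(c); p=ray("top",u,v,.089); P.append(p)
    print("pad",u,v,R,p, "side",proj("side",p), "diam",np.linalg.norm(ray("top",u+R,v,.089)-ray("top",u-R,v,.089)))
b=cv2.inRange(hsv,(10,60,120),(32,255,255)); b[:130]=0;b[240:]=0;b[:,:190]=0;b[:,400:]=0
c=max(cv2.findContours(b,0,2)[0],key=cv2.contourArea); rect=cv2.minAreaRect(c)
B=np.array([ray("top",*q,.021) for q in cv2.boxPoints(rect)]); print("board",rect,B.mean(0),B)
m=((hsv[...,1]<70)&(hsv[...,2]>120)).astype(np.uint8); m[:145]=0;m[172:]=0;m[:,:215]=0;m[:,375:]=0
for c in cv2.findContours(m,0,2)[0]:
    if cv2.contourArea(c)>60: print("tag",cv2.boundingRect(c))
print("bottle cap",ray("top",191,271,.19),"base via side",ray("side",286,282,.01),"jar cap",ray("top",383,267,.065))
print("spacing",np.diff(np.array(P),axis=0))
E
```

```text
pad 237.9127960205078 206.2761688232422 20.327280044555664 [0.5045 0.1114 0.089 ] side [256.1685 209.5814] diam 0.09235813427009075
pad 299.05206298828125 206.15335083007812 20.37583351135254 [ 0.5079 -0.0267  0.089 ] side [285.4793 179.6688] diam 0.09166495837347702
pad 360.77886962890625 206.22958374023438 21.02845573425293 [ 0.5108 -0.1648  0.089 ] side [310.0669 154.7738] diam 0.09366031988701798
board ((297.5, 188.5), (87.0, 177.0), 90.0) [ 0.5524 -0.0263  0.021 ] [[ 0.6544  0.1908  0.021 ]
 [ 0.6618 -0.2399  0.021 ]
 [ 0.4518 -0.2408  0.021 ]
 [ 0.4414  0.1847  0.021 ]]
tag (282, 147, 31, 19)
tag (224, 147, 31, 19)
tag (340, 146, 32, 18)
bottle cap [0.371  0.1962 0.19  ] base via side [0.3698 0.1964 0.01  ] jar cap [ 0.374  -0.2216  0.065 ]
spacing [[ 0.0034 -0.1382  0.    ]
 [ 0.0029 -0.1381  0.    ]]
```

Call:
{"name": "step_arm", "arguments": {
  "plan": [
    [-0.78,0.74,0,0.387,0],
    [-0.78,0.74,0,0.387,0],
    [-0.78,0.74,0,0.387,0],
    [-0.78,0.74,0,0.387,0],
    [-0.78,0.74,0,0.387,0],
    [-0.78,0.74,0,0.387,0],
    [-0.78,0.74,0,0.387,0],
    [-0.78,0.74,0,0.387,0],
    [-0.78,0.74,0,0.387,0]
  ]
}}

```text
time_s: 0.85
tcp_pos: [0.3812, -0.3637, 0.2268]
eef_rot: [-180.0, 0.0, -178.5]
contact_force: [-0.2, -0.9, -0.2]
gripper_width: 0.0331
gripper_force: 0.0
```

Call:
{"name": "step_arm", "arguments": {
  "plan": [
    [-0.27,0.95,0,0,0],
    [-0.27,0.95,0,0,0],
    [-0.27,0.95,0,0,0],
    [-0.27,0.95,0,0,0],
    [-0.27,0.95,0,0,0],
    [-0.27,0.95,0,0,0],
    [-0.27,0.95,0,0,0]
  ]
}}

```text
time_s: 1.43
tcp_pos: [0.4445, -0.1221, 0.2267]
eef_rot: [180.0, 0.1, -178.5]
contact_force: [-0.1, -0.2, -0.9]
gripper_width: 0.0002
gripper_force: 0.0
```

Call:
{"name": "step_arm", "arguments": {
  "plan": [
    [-0.27,0.95,0,0,0],
    [-0.27,0.95,0,0,0],
    [-0.27,0.95,0,0,0],
    [-0.27,0.95,0,0,0],
    [-0.27,0.95,0,0,0],
    [-0.27,0.95,0.2,0,0],
    [-0.27,0.95,0.4,0,0],
    [-0.27,0.95,0.4,0,0],
    [-0.27,0.95,0.4,0,0],
    [-0.27,0.95,0.4,0,0]
  ]
}}

```text
time_s: 2.27
tcp_pos: [0.5047, 0.1118, 0.1256]
eef_rot: [-179.9, -0.2, -178.7]
contact_force: [0.6, -0.9, 0.5]
gripper_width: 0.0003
gripper_force: 0.0
```

Call:
{"name": "step_arm", "arguments": {
  "plan": [
    [0,0,0.1,0,0],
    [0,0,0.14,0,0],
    [0,0,0.152,0,0],
    [0,0,0.164,0,0],
    [0,0,0.174,0,0],
    [0,0,0.184,0,0],
    [0,0,0.184,0,0],
    [0,0,0.184,0,0],
    [0,0,0.184,0,0],
    [0,0,0.184,0,0],
    [0,0,0.184,0,0],
    [0,0,0.184,0,0]
  ]
}}

```text
time_s: 3.27
tcp_pos: [0.5054, 0.1132, 0.0809]
eef_rot: [180.0, 0.1, -178.7]
contact_force: [1.8, -2.4, 2.7]
gripper_width: 0.0005
gripper_force: 1.6
```

Call:
{"name": "step_arm", "arguments": {
  "plan": [
    [0,0,0.006,0,0],
    [0,0,0.006,0,0],
    [0,0,0.006,0,0],
    [0,0,0.006,0,0],
    [0,0,0.006,0,0],
    [0,0,0.006,0,0]
  ]
}}

```text
time_s: 3.77
tcp_pos: [0.5053, 0.1132, 0.0792]
eef_rot: [180.0, 0.0, -178.7]
contact_force: [2.1, -1.6, 3.0]
gripper_width: 0.0002
gripper_force: 1.8
```

Run:
```python
from h import *
im=eyes.capture("side"); cv2.imwrite("pics/s1.png",cv2.resize(im[120:300,160:400,::-1],None,fx=3,fy=3))
for i in range(3):
    eyes.capture("top"); s=r.get_state(); print(s["tcp_pos"],s["contact_force"])
```

```text
[0.50526125 0.11326747 0.07921543] [ 2.82679628 -0.85129617  3.42832006]
[0.50523322 0.11325956 0.07919321] [ 3.09975883 -0.5177386   3.00065122]
[0.50522923 0.11322    0.07918466] [ 2.24955696 -0.79114001  3.49821137]
```

View pics/s1.png

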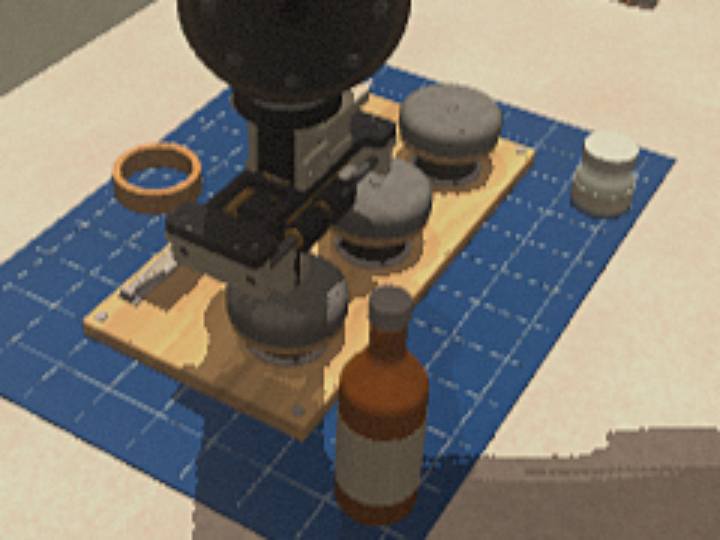

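The fingertips (crop, about (290,290)) are centred on the left pad, which has clearly gone down with its bellows squashed. It takes about 3.3 N at 9.8 mm, which fits the soft spring. The tag beside it is still up and the bottle is clear. Next is the middle pad.

Call:
{"name": "step_arm", "arguments": {
  "plan": [
    [0,0,-0.04,0,0],
    [0,0,-0.1,0,0],
    [0,0,-0.164,0,0],
    [0,-0.1,-0.164,0,0],
    [0,-0.56,-0.164,0,0],
    [0,-0.56,-0.164,0,0],
    [0,-0.56,-0.164,0,0],
    [0,-0.56,-0.164,0,0],
    [0,-0.56,-0.164,0,0]
  ]
}}

```text
time_s: 4.72
tcp_pos: [0.5067, -0.0285, 0.1199]
eef_rot: [180.0, -0.1, -178.9]
contact_force: [0.4, -0.3, 0.5]
gripper_width: 0.0005
gripper_force: 0.0
```

Call:
{"name": "step_arm", "arguments": {
  "plan": [
    [0,0,0.09,0,0],
    [0,0,0.12,0,0],
    [0,0,0.13,0,0],
    [0,0,0.14,0,0],
    [0,0,0.15,0,0],
    [0,0,0.162,0,0],
    [0,0,0.162,0,0],
    [0,0,0.162,0,0],
    [0,0,0.162,0,0],
    [0,0,0.162,0,0],
    [0,0,0.162,0,0],
    [0,0,0.162,0,0]
  ]
}}

```text
time_s: 5.72
tcp_pos: [0.5069, -0.0265, 0.0807]
eef_rot: [-180.0, -0.1, -178.6]
contact_force: [-6.0, 0.2, 13.6]
gripper_width: -0.0
gripper_force: 6.7
```

The middle pad takes 13.6 N at about half way, so it is the hard one. On to the right pad.

Call:
{"name": "step_arm", "arguments": {
  "plan": [
    [0,0,0.002,0,0],
    [0,0,0.002,0,0],
    [0,0,-0.04,0,0],
    [0,0,-0.1,0,0],
    [0,0,-0.16,0,0],
    [0,-0.1,-0.16,0,0],
    [0,-0.56,-0.16,0,0],
    [0,-0.56,-0.16,0,0],
    [0,-0.56,-0.16,0,0],
    [0,-0.56,-0.16,0,0],
    [0,-0.56,-0.16,0,0]
  ]
}}

```text
time_s: 6.63
tcp_pos: [0.5108, -0.1677, 0.1195]
eef_rot: [180.0, -0.1, -178.8]
contact_force: [0.5, 0.2, -0.0]
gripper_width: 0.0005
gripper_force: 0.0
```

Call:
{"name": "step_arm", "arguments": {
  "plan": [
    [0,0,0.09,0,0],
    [0,0,0.12,0,0],
    [0,0,0.13,0,0],
    [0,0,0.14,0,0],
    [0,0,0.15,0,0],
    [0,0,0.162,0,0],
    [0,0,0.162,0,0],
    [0,0,0.162,0,0],
    [0,0,0.162,0,0],
    [0,0,0.162,0,0],
    [0,0,0.162,0,0],
    [0,0,0.162,0,0]
  ]
}}

```text
time_s: 7.63
tcp_pos: [0.5107, -0.1658, 0.08]
eef_rot: [180.0, -0.1, -178.6]
contact_force: [-3.7, 4.0, 7.5]
gripper_width: 0.0004
gripper_force: 3.8
```

The right pad takes 7.5 N, so it is the middling one and the left pad is the softest. Moving to the left tag now.

Call:
{"name": "step_arm", "arguments": {
  "plan": [
    [0,0,-0.04,0,0],
    [0,0,-0.1,0,0],
    [0,0,-0.2,0,0],
    [-0.05,0.12,-0.2,0,0],
    [-0.43,1.0,-0.2,0,0],
    [-0.43,1.0,-0.2,0,0],
    [-0.43,1.0,-0.2,0,0],
    [-0.43,1.0,-0.2,0,0],
    [-0.43,1.0,-0.2,0,0],
    [-0.43,1.0,-0.2,0,0],
    [-0.43,1.0,-0.2,0,0],
    [-0.43,1.0,-0.2,0,0]
  ]
}}

```text
time_s: 8.63
tcp_pos: [0.6135, 0.0877, 0.1295]
eef_rot: [-180.0, 0.0, -178.5]
contact_force: [-0.6, 0.6, -0.0]
gripper_width: 0.0002
gripper_force: 0.0
```

Call:
{"name": "step_arm", "arguments": {
  "plan": [
    [0,0.12,0,0,0],
    [0,0.12,0,0,0],
    [0,0.12,0.1,0,0],
    [0,0.12,0.16,0,0],
    [0,0.12,0.16,0,0],
    [0,0.12,0.16,0,0]
  ]
}}

```text
time_s: 9.13
tcp_pos: [0.6119, 0.1145, 0.0892]
eef_rot: [-179.9, -0.1, -178.7]
contact_force: [-0.2, -0.6, 1.0]
gripper_width: 0.0004
gripper_force: 0.0
```

Run:
```python
from h import *
im=eyes.capture("side"); cv2.imwrite("pics/s2.png",cv2.resize(im[120:300,160:400,::-1],None,fx=3,fy=3))
```

```text
(no output)
```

View pics/s2.png

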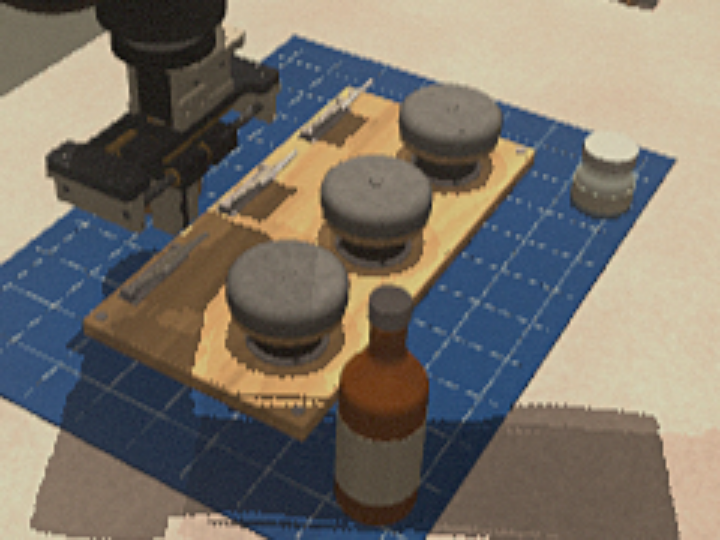

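The fingertips (crop, (180,222)) are above the left tag (165,270). All three pads are back up and all three tags are still raised. Pressing down now.

Call:
{"name": "step_arm", "arguments": {
  "plan": [
    [0,0,0.06,0,0],
    [0,0,0.09,0,0],
    [0,0,0.12,0,0],
    [0,0,0.15,0,0],
    [0,0,0.18,0,0],
    [0,0,0.2,0,0],
    [0,0,0.22,0,0],
    [0,0,0.235,0,0],
    [0,0,0.245,0,0],
    [0,0,0.25,0,0],
    [0,0,0.25,0,0],
    [0,0,0.25,0,0]
  ]
}}

```text
time_s: 10.18
tcp_pos: [0.6121, 0.1153, 0.028]
eef_rot: [-180.0, -0.0, -178.7]
contact_force: [-6.7, -0.6, 13.4]
gripper_width: 0.0003
gripper_force: 7.0
```

Call:
{"name": "step_arm", "arguments": {
  "plan": [
    [0,0,0.003,0,0],
    [0,0,0.003,0,0],
    [0,0,-0.05,0,0],
    [0,0,-0.2,0,0],
    [0,0,-0.4,0,0],
    [0,0,-0.6,0,0],
    [0,0,-0.8,0,0],
    [-0.4,0,-0.8,0,0],
    [-0.4,0,-0.8,0,0],
    [-0.4,0,-0.8,0,0],
    [-0.4,0,-0.8,0,0]
  ]
}}

```text
time_s: 11.1
tcp_pos: [0.7161, 0.1176, 0.2267]
eef_rot: [180.0, 0.1, -178.8]
contact_force: [-0.9, -0.4, 0.1]
gripper_width: 0.0005
gripper_force: 0.0
```

Run:
```python
from h import *
im=eyes.capture("side"); cv2.imwrite("pics/s3.png",cv2.resize(im[120:300,160:400,::-1],None,fx=3,fy=3))
```

```text
(no output)
```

View pics/s3.png

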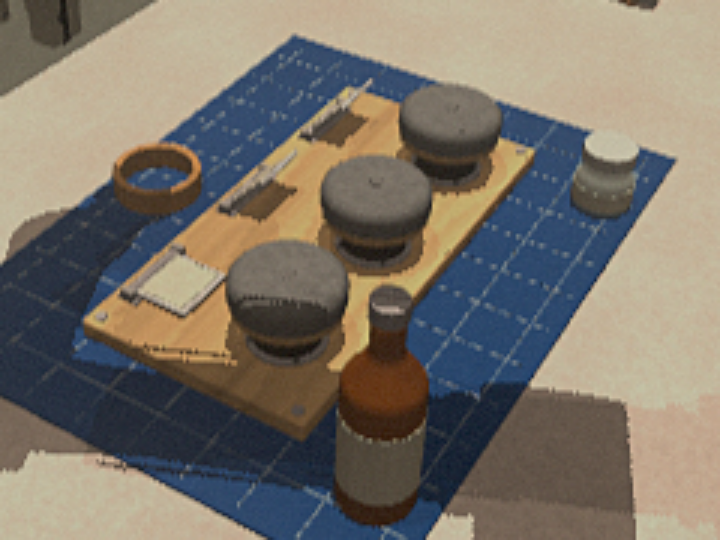

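The left tag (crop, (180,282)) lies flat. The middle and right tags are raised, and the bottle, jar and tape have not moved. The arm is clear of everything.

```bash
python3 -c "
from plant import workorder
print(workorder.close_job())"
```

```text
the job is handed in; nothing more can be done
None
```

I pressed the pads left to right to about half way: left about 3.3 N (softest), middle 13.6 N, right 7.5 N; the left tag is now flat, the other two tags are raised, nothing around the board moved, and the job was handed in at about 11 s.

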